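# Fit a keyed rotor and clip the guard cover down

### The job

Get the little bench spinner ready to run: put the blue rotor with the white square grip on the drive unit's spindle, turned so that its keyway drops over the key and it sits fully home, and then press the orange cover straight down over it until the cover is fully seated and both clip arms have snapped under the rim. Do not knock over or push away any of the other things on the bench.

Things in the scene. Friction and masses are not known exactly. Their poses are not given: they have to be found in the camera images.
- drive_unit: Spinner drive unit, fixed: white housing 124 x 124 mm, 30 mm high, its top a flat shoulder; on that a grey deck with a rim lip. A steel spindle 14 mm in diameter rises from its middle. Origin: centre of the underside, on the bench; z up along the spindle, -x to the black front panel, +x to the key and the red mark on the deck.
- rim (a point): Centre of the drive unit's rim lip, level with its edge, 54 mm above the unit's origin. The lip is a square 104 x 104 mm, 8 mm thick (46 to 54 mm), with a chamfer 3 mm high on top.
- spindle_tip (a point): Tapered tip of the spindle, 94 mm above the drive unit's origin.
- key (a point): Outer end of the top of the brass key: 13 mm from the spindle's axis towards the unit's +x, 72 mm above its origin. The key is 5 mm wide and 12 mm tall and stands on the seat collar (30 mm in diameter, top at 60 mm) on which the rotor rests when home.
- rotor: Rotor, about 0.35 kg, 46 mm tall: blue disc 84 mm in diameter, 14 mm thick, with a blind bore underneath, 17 mm wide and 38 mm deep, for the spindle. Stands flat on the bench at the start. Home on the drive unit, its underside is 60 mm above the unit's origin and its x axis points as the unit's; the cover only fits once it is home. Origin: centre of the underside, z up.
- rotor_grip (a point): Centre of the rotor's white square grip, 36 mm above its underside. The grip is 36 x 36 mm, sides along the rotor's x and y, from 14 to 46 mm above the underside.
- keyway (a point): Keyway in the rotor's underside, this point 13 mm from the axis towards its +x, the side of the red marks on disc and grip; 8 mm wide, 14 mm high. If it is more than about 0.1 rad off the key the rotor rests on the key, 12 mm too high; turn it until it drops.
- cover: Orange guard cover, about 0.30 kg: square box open below, 116 x 116 x 86 mm outside, 108 x 108 x 82 mm inside, grip bar on top. Clip arms hang in its +y and -y sides; a half turn changes nothing. Stands on its skirt at the start. Seated, its underside lies on the housing's shoulder, 30 mm above the drive unit's origin. Origin: centre of the open underside, z up.
- cover_grip (a point): Centre of the cover's black grip bar, 110 mm above its underside. The bar is 70 mm long along the cover's x, 16 mm thick in y, from 86 to 122 mm above the underside. To fit, it must lie along the drive unit's x axis (either way); the skirt clears the rim by 2 mm a side. The clips meet the rim some 16 mm above the seat, need up to about 20 N of pressing, and snap in 2 mm above it.
- clip_left (a joint): Sprung clip arm in the cover's +y side, pivoted 42 mm above the cover's underside: 0 rad at rest and when snapped in, about 0.1 rad when pushed outward by the rim.
- clip_right (a joint): Sprung clip arm in the cover's -y side, the same.
- amber_bottle: Bystander, loose: amber glass reagent bottle with a black cap, 92 mm in diameter, 191 mm tall; to be left alone. Origin: centre of the underside.
- bottle_clear: Bystander, loose: clear reagent bottle with a blue cap, 86 mm in diameter, 182 mm tall; to be left alone. Origin: centre of the underside.
- vial_2: Bystander, loose: small yellow-filled vial with a black cap, 27 mm in diameter, 64 mm tall; to be left alone. Origin: centre of the underside.
- weighing_bottle_1: Bystander, loose: glass weighing bottle, 42 mm in diameter, 58 mm tall; to be left alone. Origin: centre of the underside.
- bench_timer: Bystander, loose: white bench timer, 58 x 62 mm, 19 mm tall; to be left alone. Origin: centre of the underside.
- measuring_cylinder: Bystander, loose: glass measuring cylinder, foot 48 mm across, 142 mm tall; to be left alone. Origin: centre of the underside.
- septa_box: Bystander, loose: small white carton, 50 x 70 mm, 26 mm tall; to be left alone. Origin: centre of the underside.
- spare_cap_1: Bystander, loose: blue screw cap, 52 mm in diameter, 26 mm tall; to be left alone. Origin: centre of the underside.

How it is judged:
On the way:
1. the rotor is fully home on the spindle, its keyway over the key (x of rotor in the frame of drive_unit between -0.004 and 0.004 m and y of rotor in the frame of drive_unit between -0.004 and 0.004 m and z of rotor in the frame of drive_unit between 0.057 and 0.063 m and angle between rotor's own z axis and vertical below 0.08 rad and angle between the x axis of rotor and the x axis of drive_unit, either way round below 0.35 rad), for 0.2 s.
At the end, for the whole second after the job is handed in: Rotor home on the spindle (within 3 mm in height, 4 mm sideways, keyway over the key, upright); cover seated on the housing shoulder over it (within 3 mm in height, 4 mm sideways, level), both clip arms back in (below 0.05 rad), all at rest (all of step 1 and x of cover in the frame of drive_unit between -0.004 and 0.004 m and y of cover in the frame of drive_unit between -0.004 and 0.004 m and z of cover in the frame of drive_unit between 0.027 and 0.033 m and angle between cover's own z axis and vertical below 0.05 rad and value of joint each of clip_left, clip_right below 0.05 rad and linear speed of each of rotor, cover below 0.02 m/s); the robot touches nothing.
It fails at once if a bystander was pushed more than 30 mm or tipped (distance of any of amber_bottle, bottle_clear, vial_2, weighing_bottle_1, bench_timer, measuring_cylinder, septa_box, spare_cap_1 from where it was at the start of the episode above 0.03 m or angle between any of amber_bottle, bottle_clear, vial_2, weighing_bottle_1, bench_timer, measuring_cylinder, septa_box, spare_cap_1's own z axis and vertical above 0.4 rad).
It also fails if it takes over 58 s, if anything falls off the work surface, if the arm or the gripper's body presses on something with over 40 N, if the wrist force passes 120 N, or if a joint passes its speed limit or range.

### The arm

A 6-joint arm with a two-finger parallel gripper is mounted at the origin on a cart in front of the work surface, level with it; the furniture and walls round the work are solid. World frame = base frame: x ahead of the robot, y to its left, z up, the work surface at z = 0. Lengths are in m, angles in rad, forces in N, time in s.
With the tool pointing down it reaches from about 0.25 to 0.775 m from the base axis. Payload 4 kg.
Tool frame: the origin (TCP) lies on the centre line of the jaws, within the pads' length; the fingertips stand 8 mm ahead of it and the grasp point (between the pads) lies 11 mm behind it; z points along the fingers, y is the direction in which the jaws open and shut (so a half turn about z gives the same grasp; the last joint's range is limited). The gripper opens to 94 mm and grips with 3 to 60 N. Pads are 16 mm wide; open, the fingers measure 119 mm over their backs; the gripper's body (75 mm by 177 mm) begins 78 mm behind the grasp point.
Start: joints at [-1.308, 0.087, 1.371, -0, 1.684, -0.103], TCP at [0.197, -0.514, 0.214] pointing down, gripper open.
Joint ranges: [-3.1, 3.1], [-0.76, 2.03], [0.27, 2.55], [-1.08, 4.22], [0.17, 2.65], [-2.57, 2.57]. Speed limits (rad/s): [2.79, 2.79, 3.14, 3.14, 3.14, 3.14].

### API

Orientations are given as [roll, pitch, yaw] about the fixed x, y, z axes, in that order (R = Rz(yaw) Ry(pitch) Rx(roll)).
In Python, from bench import robot gives the robot as it stands.
- The arm moves only by the shell command python3 -m crank 'ROWS' [OPENING]. ROWS is JSON, a list of rows, each a list of 4 numbers: the shift along the tool's x, y, z scaled (see below), then the turn about the tool's z scaled (see below). A call has exactly 10 rows; each row shifts and turns the commanded pose from where the row before left it, along the tool's axes as they then stand; what a row does not reach is not made up. The controller multiplies each number of a shift by 0.2 m and each number of a turn by pi/2 rad. A row lasts 1/8 s, in which the tool goes at most 62.5 mm and 10.7 degrees, less where a joint would pass 70% of its speed; a pose out of reach is approached as far as the arm can. A call with a number of a shift or a turn outside -1 to 1 is refused whole. A call with a gripper value outside its range is refused whole. OPENING is the gripper command: -1 is fully open, 1 is shut, values between are in proportion, set as the call begins (- or left out, the last holds). The fingers move at their own pace and stop on an object; the grip force is fixed at half the most. Time passes only in rows, so rows that do not move let the fingers close, or fill a call up. It gives the time, the measured TCP pose, the force and the opening at its end, in the units of the state.
- robot.get_obs(): the state, without advancing time (a new reading comes with each control period).
- robot.snapshot(name): name is "scene" or "top" or "wrist"; returns (picture, depth): 384x512x3 uint8, red, green, blue; 384x512 float32, m along the optical axis (not along the pixel's ray), 0 where there is no reading.
- robot.camera_params(name): a dict with "fx", "fy", "cx", "cy" (pixels), "distortion" ([k1, k2, p1, p2, k3] as OpenCV has them; the pictures are not rectified), "world_from_camera" (4x4, takes a point from camera to world coordinates). Camera axes: x right, y down, z forward; pixel columns grow to the right and rows downward; lengths in m; the calibration is good to about 2 mm. A picture is of the moment at which its call begins: read the wrist's pose just before it. camera_params takes no time and is no camera call; for the wrist camera it gives the pose at the moment of the call.
- robot.close_job(): hands the job in, once; it reports no verdict.
The state is a dict: "time": time; "joint_positions": joint angles; "qvel": joint speeds; "joint_torque": joint torques, N m; "tool_pos": TCP position; "ee_rot": TCP orientation; "wrist_force": force on the tool from outside, world axes, zero at the start; "wrist_torque": the same for the moment, N m; "width": finger opening in m.
Only numpy, scipy, OpenCV 4.12 (cv2) and the standard library are available. Lean on these libraries where they do the work, as an engineer would, in place of code of your own. Each camera call takes 0.05 s, during which the arm holds its last target.

## Working session

There is one attempt and no reset: what is moved stays moved. The work goes in short steps, Python scripts to look and compute and a shell command to move; the robot and the scene stay as the last step left them, time stands still between calls to the robot, and variables do not carry over. Pictures are saved under pics/ and viewed, and the job is handed in when it is done.

```bash
ls; mkdir -p pics; python3 - <<'E'
from bench import robot
import cv2,numpy as np
print(robot.get_obs())
for n in ("scene","top"):
    p,d=robot.snapshot(n); c=robot.camera_params(n)
    cv2.imwrite(f"pics/{n}0.png",p[:,:,::-1]); np.savez(f"{n}0.npz",p=p,d=d,**{k:np.array(v) for k,v in c.items()})
    print(n,c)
E
```

```text
pics
{'time': 0.0, 'joint_positions': array([-1.30806352e+00,  8.79537746e-02,  1.37224195e+00, -2.03118990e-05,
        1.68363815e+00, -1.03107353e-01]), 'qvel': array([-1.72940863e-04, -5.20992609e-04, -1.35073208e-03, -3.39134739e-04,
       -4.63135192e-05, -1.33438592e-03]), 'joint_torque': array([-4.66430320e-04, -3.40176809e+01, -3.02434373e+01,  7.19235744e-02,
        3.29166837e-02, -1.67183757e-04]), 'tool_pos': array([ 0.19659699, -0.5130801 ,  0.21231111]), 'ee_rot': array([-3.13936125e+00, -2.10596898e-04,  3.65837663e-01]), 'wrist_force': array([-0.77379293, -0.39613638, -0.30189754]), 'wrist_torque': array([-0.00276892, -0.00616267,  0.03387683]), 'width': 0.09403955446341812}
scene {'fx': 350.57978285038257, 'fy': 350.57978285038257, 'cx': 251.46502046779034, 'cy': 195.2642124443291, 'distortion': array([0.00942123, 0.        , 0.        , 0.        , 0.        ]), 'world_from_camera': array([[-9.02917879e-01, -2.42735660e-01,  3.54709322e-01,
         2.20346215e-01],
       [-4.29812781e-01,  5.08908980e-01, -7.45836861e-01,
         7.25590687e-01],
       [ 5.26443274e-04, -8.25888037e-01, -5.63833906e-01,
         6.61173297e-01],
       [ 0.00000000e+00,  0.00000000e+00,  0.00000000e+00,
         1.00000000e+00]])}
top {'fx': 355.35651625357235, 'fy': 355.35651625357235, 'cx': 253.18707493687438, 'cy': 190.7647427238051, 'distortion': array([-0.02559779,  0.        ,  0.        ,  0.        ,  0.        ]), 'world_from_camera': array([[ 0.02246278, -0.98223354,  0.18631345,  0.41082984],
       [-0.99959761, -0.02529484, -0.01283696,  0.00655071],
       [ 0.01732166, -0.18595013, -0.98240649,  1.14659088],
       [ 0.        ,  0.        ,  0.        ,  1.        ]])}
```

View pics/scene0.png

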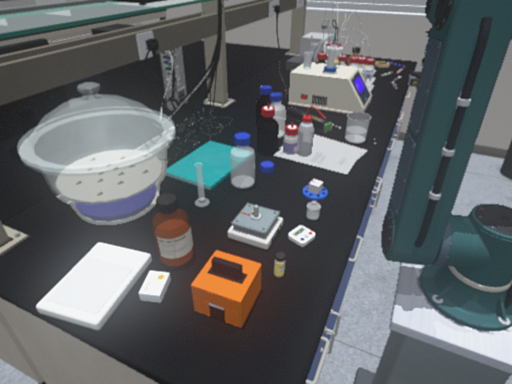

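View pics/top0.png

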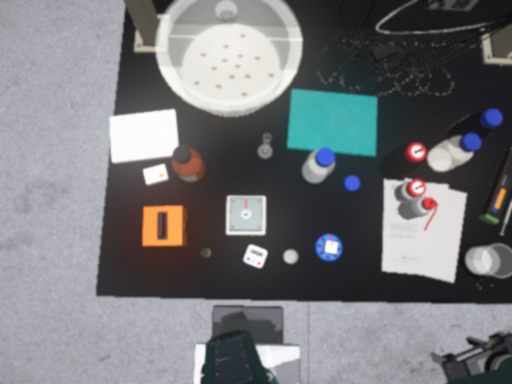

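The scene view shows the cover at (228,285), drive unit at (255,225) and rotor at (316,190). The top view has the cover at (164,226), drive unit at (246,215), and rotor at (329,247). Next I'll measure each one.

```bash
cat > h.py <<'E'
import numpy as np,cv2
def cloud(d,K,D,T):
    fx,fy,cx,cy=K; h,w=d.shape
    u,v=np.meshgrid(np.arange(w),np.arange(h))
    pts=np.stack([u,v],-1).reshape(-1,1,2).astype(float)
    n=cv2.undistortPoints(pts,np.array([[fx,0,cx],[0,fy,cy],[0,0,1]]),np.array(D)).reshape(h,w,2)
    P=np.dstack([n[...,0]*d,n[...,1]*d,d])
    P=P@T[:3,:3].T+T[:3,3]
    P[d==0]=np.nan
    return P
def load(f):
    z=np.load(f); return z['p'],cloud(z['d'],(z['fx'],z['fy'],z['cx'],z['cy']),z['distortion'],z['world_from_camera'])
E
python3 - <<'E'
from h import *
p,P=load('top0.npz')
im=cv2.resize(p[140:280,130:380,::-1],None,fx=3.2,fy=3.2,interpolation=cv2.INTER_CUBIC)
cv2.imwrite('pics/topcrop.png',im)
def rect(name,r,zlo,zhi):
    Q=P[r[1]:r[3],r[0]:r[2]].reshape(-1,3); Q=Q[(Q[:,2]>zlo)&(Q[:,2]<zhi)]
    R=cv2.minAreaRect(Q[:,:2].astype(np.float32)); print(name,len(Q),R,'medz',np.median(Q[:,2]),'mean',Q.mean(0))
rect('bench',(100,255,200,290),-.1,.1)
rect('cover top',(130,195,200,260),.07,.1)
rect('cover bar',(130,195,200,260),.105,.14)
rect('unit deck',(215,185,275,240),.035,.065)
rect('unit shoulder',(215,185,275,240),.02,.036)
rect('unit spindle',(215,185,275,240),.075,.12)
rect('rotor disc',(305,225,355,270),.008,.02)
rect('rotor grip',(305,225,355,270),.035,.06)
rect('rotor all',(305,225,355,270),.008,.06)
for n,r,z in [('amber',(165,140,215,185),.15),('clear',(295,140,345,190),.13),('cap',(340,170,365,195),.015),('weigh',(280,245,302,268),.03),('timer',(240,240,272,272),.01),('vial',(198,243,216,262),.03),('cyl',(250,130,280,162),.06),('septa',(135,160,172,190),.015)]:
    rect(n,r,z,.25)
E
```

```text
bench 3490 ((0.3602030277252197, 0.3132168650627136), (0.10509495437145233, 0.3164360523223877), 1.4549247026443481) medz 0.00041357597053892636 mean [0.36016382 0.31176255 0.00042208]
cover top 1384 ((0.501343846321106, 0.2605896294116974), (0.1163635328412056, 0.11744794994592667), 2.712777853012085) medz 0.08677392214220003 mean [0.50008216 0.25878872 0.08673844]
cover bar 164 ((0.5013602375984192, 0.2607162296772003), (0.06927187740802765, 0.016542557626962662), 3.1801888942718506) medz 0.1215065390719482 mean [0.50027674 0.25923119 0.12008767]
unit deck 1121 ((0.5455714464187622, 0.014258120208978653), (0.1044960543513298, 0.11012204736471176), 1.4073890447616577) medz 0.057295774875190775 mean [0.54502582 0.01382338 0.05724794]
unit shoulder 381 ((0.5453717112541199, 0.013396326452493668), (0.12647967040538788, 0.12310938537120819), 0.12387428432703018) medz 0.03009374127755593 mean [0.53170707 0.01076498 0.02965406]
unit spindle 20 ((0.5455636382102966, 0.012756946496665478), (0.012252537533640862, 0.012003698386251926), 1.3886395692825317) medz 0.09440734752798863 mean [0.545
[... 1367 characters left out ...]
73291, -0.01957331970334053), (0.06178779527544975, 0.05771099776029587), 70.2721176147461) medz 0.01732943758924277 mean [ 0.41889379 -0.0193264   0.01744672]
vial 66 ((0.42579522728919983, 0.1334107667207718), (0.024248767644166946, 0.023154241964221), 2.0652685165405273) medz 0.06354203295441874 mean [0.42517366 0.13261477 0.06113786]
cyl 104 ((0.7653671503067017, -0.04536961391568184), (0.0218664538115263, 0.022883959114551544), 51.48102569580078) medz 0.11519973166665265 mean [ 0.76372398 -0.04408359  0.11270641]
septa 363 ((0.671840250492096, 0.3139934539794922), (0.1475832611322403, 0.07280582189559937), 81.93505859375) medz 0.026836260381346566 mean [0.67154592 0.30867469 0.02737583]
```

```bash
python3 - <<'E'
from h import *
p,P=load('scene0.npz')
im=cv2.resize(p[150:330,140:350,::-1],None,fx=3.3,fy=3.3,interpolation=cv2.INTER_CUBIC)
cv2.imwrite('pics/scenecrop.png',im)
E
```

```text
(no output)
```

View pics/topcrop.png

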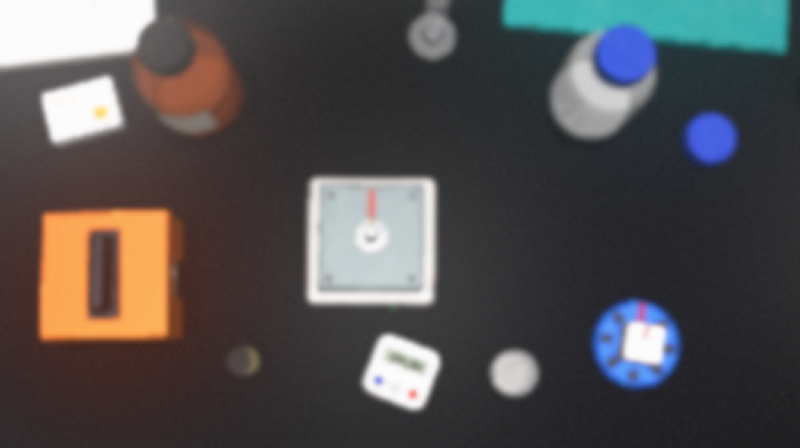

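View pics/scenecrop.png

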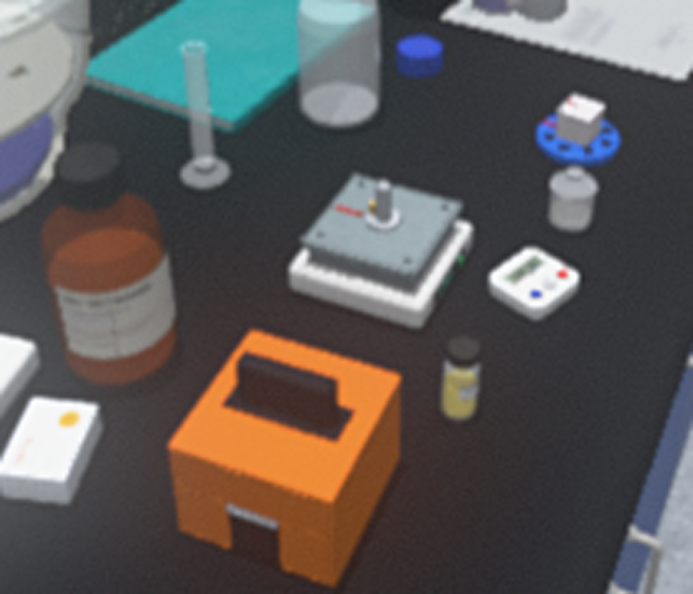

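The top camera gives:

| Object | x (m) | y (m) | yaw |
|---|---|---|---|
| Unit | 0.5455 | 0.0130 | ~1° |
| Rotor | 0.451 | -0.252 | ~-10° |
| Cover | 0.501 | 0.2607 | ~3° |

The heights agree with the sizes given. I'll go above the rotor and take a wrist look.

```bash
python3 -m crank '[[0,0,0,0.114],[0,0,0,0.114],[0,0,0,0.114],[0.147,-0.215,0,0],[0.147,-0.215,0,0],[0.147,-0.215,0,0],[0.147,-0.215,0,0],[0.147,-0.215,0,0],[0.147,-0.215,0,0],[0.147,-0.215,0,0]]' -1
cat > look.py <<'E'
import sys
from bench import robot
import cv2,numpy as np
n,out=sys.argv[1:3]
o=robot.get_obs(); c=robot.camera_params(n); p,d=robot.snapshot(n)
cv2.imwrite(f"pics/{out}.png",p[:,:,::-1]); np.savez(f"{out}.npz",p=p,d=d,**{k:np.array(v) for k,v in c.items()})
print(o['time'],o['tool_pos'],o['ee_rot'],o['wrist_force'],o['width'])
E
python3 look.py wrist w1
```

```text
time: 1.35
tool_pos: [0.4516, -0.2506, 0.213]
ee_rot: [-3.141, 0.001, -0.172]
wrist_force: [0.7, -0.4, -0.2]
width: 0.0942
1.35 [ 0.45163609 -0.25064836  0.21301007] [-3.14147788e+00  5.86901042e-04 -1.71524033e-01] [ 0.66076211 -0.44751265 -0.17305923] 0.09416078269518355
```

View pics/w1.png

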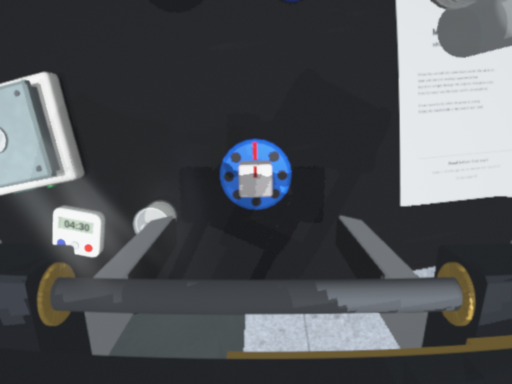

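The wrist view shows the rotor at (255,175). Its red mark points straight up the picture at (255,150), so its yaw is about the same as the tool's. Measuring.

```bash
python3 - <<'E'
from h import *
p,P=load('w1.npz')
def rect(name,r,zlo,zhi):
    Q=P[r[1]:r[3],r[0]:r[2]].reshape(-1,3); Q=Q[(Q[:,2]>zlo)&(Q[:,2]<zhi)]
    R=cv2.minAreaRect(Q[:,:2].astype(np.float32)); print(name,len(Q),R,'medz',np.median(Q[:,2]))
    return Q
rect('grip',(215,135,297,215),.04,.06); rect('disc',(215,135,297,215),.006,.025)
rect('weigh',(125,195,180,240),.03,.07); 
q=p.astype(int); m=(q[...,0]>150)&(q[...,1]<80)&(q[...,2]<100)
ys,xs=np.where(m[130:215,215:297]); Q=P[ys+130,xs+215]; print(len(Q),Q.mean(0))
for lo,hi in((.005,.03),(.03,.06)):
    k=Q[(Q[:,2]>lo)&(Q[:,2]<hi)]; print(len(k),k.mean(0) if len(k) else 0)
E
```

```text
grip 1098 ((0.4508875012397766, -0.24842552840709686), (0.035358063876628876, 0.036136455833911896), 80.48339080810547) medz 0.04635853897421052
disc 2776 ((0.45096349716186523, -0.24872517585754395), (0.08310234546661377, 0.08280382305383682), 69.25164794921875) medz 0.01440932474511425
weigh 498 ((0.4293440878391266, -0.12188965082168579), (0.02066272683441639, 0.04232710227370262), 18.39665412902832) medz 0.04407691130595179
38 [ 0.47616988 -0.25276492  0.02011884]
32 [ 0.47895157 -0.25317086  0.01511716]
6 [ 0.46133422 -0.25059989  0.04679442]
```

```bash
python3 -m crank '[[-0.003,-0.002,0.25,-0.004],[0,0,0.25,0],[0,0,0.25,0],[0,0,0.1,0],[0,0,0.06,0],[0,0,0.015,0],[0,0,0,0],[0,0,0,0],[0,0,0,0],[0,0,0,0]]' -1
python3 look.py wrist w2
```

```text
time: 2.65
tool_pos: [0.4506, -0.2518, 0.029]
ee_rot: [3.141, -0.001, -0.165]
wrist_force: [-0.3, -0.5, -0.2]
width: 0.0942
2.65 [ 0.45059047 -0.25182934  0.02897563] [ 3.14111198e+00 -8.89768378e-04 -1.65131298e-01] [-0.25209939 -0.54250387 -0.18485449] 0.09424157643847597
```

View pics/w2.png

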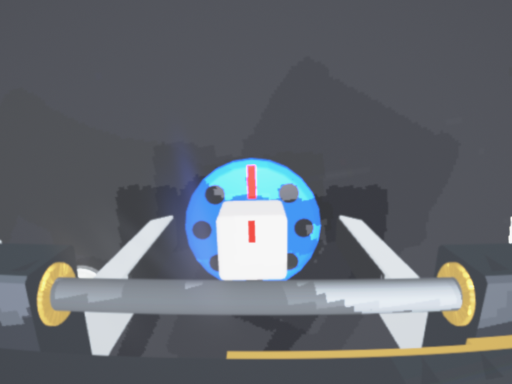

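The grip, at (252,240), sits between the fingers and is square to them. Closing.

```bash
python3 -m crank '[[0,0,0,0],[0,0,0,0],[0,0,0,0],[0,0,0,0],[0,0,0,0],[0,0,0,0],[0,0,0,0],[0,0,0,0],[0,0,0,0],[0,0,0,0]]' 1
python3 look.py wrist w3
python3 - <<'E'
from h import *
for f in('w2.npz','w3.npz'):
    p,P=load(f)
    for n,lo,hi in(('grip',.035,.07),('disc',.006,.03)):
        Q=P[130:280,170:335].reshape(-1,3); Q=Q[(Q[:,2]>lo)&(Q[:,2]<hi)]
        print(n,len(Q),cv2.minAreaRect(Q[:,:2].astype(np.float32)),np.median(Q[:,2]))
E
```

```text
time: 3.95
tool_pos: [0.4504, -0.2515, 0.0285]
ee_rot: [-3.141, -0.0, -0.165]
wrist_force: [0.9, 0.2, 0.2]
width: 0.0357
3.95 [ 0.45037919 -0.25146395  0.02846672] [-3.14128367e+00 -1.24301642e-05 -1.65079074e-01] [0.92101708 0.17501631 0.22618089] 0.03567192631241968
grip 4768 ((0.4526585340499878, -0.23556135594844818), (0.0633983388543129, 0.036313142627477646), 81.36597442626953) 0.04636902631494312
disc 8443 ((0.45438870787620544, -0.24670438468456268), (0.08975383639335632, 0.07663199305534363), 80.37052917480469) 0.014521691364363404
grip 6475 ((0.4502829611301422, -0.2510393261909485), (0.0601465180516243, 0.03576159104704857), 81.14044952392578) 0.046567807108715414
disc 6003 ((0.4536098837852478, -0.2516009509563446), (0.0829564705491066, 0.0761553943157196), 79.3757095336914) 0.014483729094717734
```

View pics/w3.png

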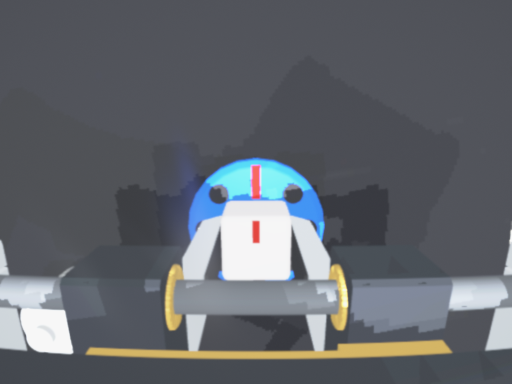

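```bash
python3 - <<'E'
from h import *
p,P=load('w3.npz')
Q=P[130:280,170:335].reshape(-1,3); 
y=-.165;u=np.array([np.cos(y),np.sin(y)]);v=np.array([-np.sin(y),np.cos(y)]);t=np.array([.4504,-.2515])
D=Q[(Q[:,2]>.008)&(Q[:,2]<.02)][:,:2]-t
a,b=D@u,D@v
k=abs(b)<.03
# circle edge fit: outermost a per b bin
E=[]
for b0 in np.arange(-.038,.038,.002):
    s=(b>=b0)&(b<b0+.002)
    if s.any(): i=np.argmax(np.where(s,a,-9)); E.append((a[i],b[i]))
E=np.array(E); A=np.c_[2*E,np.ones(len(E))]; s=np.linalg.lstsq(A,(E**2).sum(1),rcond=None)[0]
print('disc centre in tool x,-y',s[:2],'r',np.sqrt(s[2]+s[0]**2+s[1]**2))
G=Q[(Q[:,2]>.042)&(Q[:,2]<.052)][:,:2]-t; g=G@u; h=G@v; kk=abs(h)<.015
print('grip front',np.percentile(g[kk],99.5), 'vs .018')
for f in ['top0.npz']:
    p,P=load(f); pass
E
```

```text
disc centre in tool x,-y [-0.00054355  0.00080845] r 0.041602980264379585
grip front 0.017377260167551145 vs .018
```

The rotor is held, centred within about 1 mm of the TCP. I'll lift it, turn it to the unit's yaw, and stop short of the unit for a wrist look.

```bash
python3 -m crank '[[0,0,-0.2,0],[0,0,-0.25,0],[0,0,-0.25,0],[0,0,-0.25,-0.058],[0,0,0,-0.057],[-0.016,-0.266,0,0],[-0.016,-0.266,0,0],[-0.016,-0.266,0,0],[-0.016,-0.266,0,0],[-0.016,-0.266,0,0]]' 1
python3 -m crank '[[0,0,0,0],[0,0,0,0],[0,0,0,0],[0,0,0,0],[0,0,0,0],[0,0,0,0],[0,0,0,0],[0,0,0,0],[0,0,0,0],[0,0,0,0]]' 1
python3 look.py wrist w4;python3 look.py top t4
```

```text
time: 5.25
tool_pos: [0.4295, 0.0151, 0.2177]
ee_rot: [3.141, 0.001, 0.015]
wrist_force: [0.7, 0.2, -2.0]
width: 0.0358
time: 6.5
tool_pos: [0.4302, 0.0141, 0.2185]
ee_rot: [3.141, -0.0, 0.016]
wrist_force: [0.3, -0.2, -2.3]
width: 0.036
6.5 [0.43020554 0.01413277 0.21849481] [ 3.14149327e+00 -8.29286317e-05  1.56147351e-02] [ 0.32093643 -0.23045085 -2.25774995] 0.03598663320383108
6.55 [0.43020381 0.0141266  0.21846597] [ 3.14150937e+00 -2.79502558e-05  1.56704331e-02] [-0.60015302 -0.43851358 -2.27589476] 0.03558654690307296
```

View pics/w4.png

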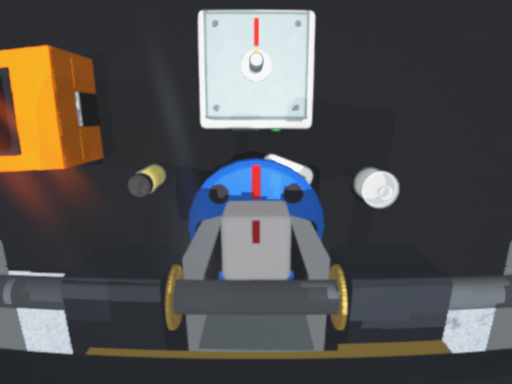

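The unit is at about (256,68) with its red mark at (256,32) and spindle at (256,62). The rotor is held at (256,220) with its mark pointing the same way.

```bash
python3 - <<'E'
from h import *
def rect(name,P,r,zlo,zhi):
    Q=P[r[1]:r[3],r[0]:r[2]].reshape(-1,3); Q=Q[(Q[:,2]>zlo)&(Q[:,2]<zhi)]
    print(name,len(Q),cv2.minAreaRect(Q[:,:2].astype(np.float32)),np.median(Q[:,2]))
p,P=load('w4.npz')
r=(180,0,330,140)
rect('lip',P,r,.04,.065);rect('should',P,r,.024,.036);rect('spin',P,r,.085,.11)
q=p.astype(int); m=(q[...,0]>150)&(q[...,1]<90)&(q[...,2]<100); m[140:]=0; m[:,:240]=0;m[:,275:]=0
Q=P[m];print('mark',len(Q),Q.mean(0), np.polyfit(Q[:,0],Q[:,1],1))
# edges of shoulder in image: left/right sides fit
p,P=load('top0.npz');r=(215,185,275,240)
rect('T lip',P,r,.05,.065);rect('T should',P,r,.024,.036)
q=p.astype(int); m=(q[...,0]>130)&(q[...,1]<110)&(q[...,2]<120); m[:180]=0;m[240:]=0;m[:,:225]=0;m[:,265:]=0
Q=P[m];print('mark',len(Q),Q.mean(0))
# rotor vs tcp in w4
p,P=load('w4.npz')
D=P[150:270,170:335].reshape(-1,3);print('disc z')
D=D[(D[:,2]>.18)&(D[:,2]<.215)]
print(np.median(D[:,2]))
t=np.array([.4302,.0141]);y=.0156;u=np.array([np.cos(y),np.sin(y)]);v=np.array([-np.sin(y),np.cos(y)])
a=(D[:,:2]-t)@u;b=(D[:,:2]-t)@v
E=[]
for b0 in np.arange(-.038,.038,.002):
    s=(b>=b0)&(b<b0+.002)
    if s.any(): i=np.argmax(np.where(s,a,-9)); E.append((a[i],b[i]))
E=np.array(E); A=np.c_[2*E,np.ones(len(E))]; s=np.linalg.lstsq(A,(E**2).sum(1),rcond=None)[0]
print('disc centre rel tcp',s[:2],np.sqrt(s[2]+s[0]**2+s[1]**2))
E
```

```text
lip 11040 ((0.5456551313400269, 0.016354989260435104), (0.10437027364969254, 0.10474981367588043), 0.8780514001846313) 0.0566815614919316
should 2171 ((0.5454931259155273, 0.01631299778819084), (0.12466457486152649, 0.12461888045072556), 0.6556822061538696) 0.029581355183059543
spin 227 ((0.544896125793457, 0.01654541678726673), (0.01370074413716793, 0.013579429127275944), 47.80919647216797) 0.09380054914044172
mark 75 [0.57705304 0.01673739 0.05733157] [0.01156574 0.01006334]
T lip 1113 ((0.5462065935134888, 0.014382999390363693), (0.10338862985372543, 0.10216124355792999), 1.2828460931777954) 0.057311698233067476
T should 363 ((0.5449820756912231, 0.013402771204710007), (0.12594911456108093, 0.12253912538290024), 0.4233262538909912) 0.03016284022016813
mark 0 [nan nan nan]
disc z
0.20444817745745292
disc centre rel tcp [-5.58847300e-05  7.14402268e-04] 0.04132196354652108<stdin>:14: RuntimeWarning: Mean of empty slice.
  ret = um.true_divide(
```

By the wrist camera the unit is at (0.5452, 0.0157) in TCP terms, yaw 0.0125. Home should put the TCP at z = 0.0885. I'll go over the spindle first.

```bash
python3 -m crank '[[0.19,0,0,0],[0.19,0,0,0],[0.15,0,0,0.002],[0.045,0.001,0,0],[0,0,0.1,0],[0,0,0.1,0],[0,0,0.1,0],[0,0,0.07,0],[0,0,0,0],[0,0,0,0]]' 1
```

```text
time: 7.85
tool_pos: [0.5456, 0.0156, 0.1455]
ee_rot: [3.141, -0.002, 0.012]
wrist_force: [0.4, -0.3, -2.3]
width: 0.0358
```

```bash
python3 -m crank '[[-0.001,0,0.025,0],[0,0,0.025,0],[0,0,0.025,0],[0,0,0.025,0],[0,0,0.025,0],[0,0,0.025,0],[0,0,0.025,0],[0,0,0,0],[0,0,0,0],[0,0,0,0]]' 1; python3 look.py wrist w5;python3 look.py scene s5
```

```text
time: 9.1
tool_pos: [0.5452, 0.0156, 0.1098]
ee_rot: [3.141, -0.001, 0.012]
wrist_force: [0.5, -0.3, -2.1]
width: 0.0355
9.1 [0.54522607 0.01560806 0.10980965] [ 3.14141602e+00 -7.04890802e-04  1.23986508e-02] [ 0.46010222 -0.30947258 -2.12829418] 0.035466837403960616
9.15 [0.54519308 0.01561344 0.10979294] [ 3.14145216e+00 -6.04871691e-04  1.23915730e-02] [-0.49815953 -0.05613171 -3.40060145] 0.03568240778130853
```

The spindle has entered the bore with no side force. Continuing down past the key.

```bash
python3 -m crank '[[0,0,0.02,0],[0,0,0.02,0],[0,0,0.02,0],[0,0,0.02,0],[0,0,0.015,0],[0,0,0.008,0],[0,0,0,0],[0,0,0,0],[0,0,0,0],[0,0,0,0]]' 1
```

```text
time: 10.45
tool_pos: [0.5451, 0.0156, 0.089]
ee_rot: [3.141, -0.0, 0.012]
wrist_force: [-0.1, 0.0, -2.7]
width: 0.0355
```

```bash
python3 -m crank '[[0,0,0,0],[0,0,0,0],[0,0,0,0],[0,0,0,0],[0,0,0,0],[0,0,-0.1,0],[0,0,-0.2,0],[0,0,-0.25,0],[0,0,-0.25,0],[0,0,0,0]]' -1
python3 look.py wrist w6; python3 look.py scene s6; python3 - <<'E'
from h import *
p,P=load('w6.npz')
for n,lo,hi in(('grip',.095,.12),('disc',.068,.085),('should',.024,.036)):
    Q=P[60:330,100:420].reshape(-1,3); Q=Q[(Q[:,2]>lo)&(Q[:,2]<hi)]
    print(n,len(Q),cv2.minAreaRect(Q[:,:2].astype(np.float32)),np.median(Q[:,2]))
p,_=load('s6.npz');cv2.imwrite('pics/s6c.png',cv2.resize(p[150:330,140:350,::-1],None,fx=3.3,fy=3.3,interpolation=cv2.INTER_CUBIC))
E
```

```text
time: 11.7
tool_pos: [0.5473, 0.0155, 0.2547]
ee_rot: [3.141, -0.011, 0.012]
wrist_force: [0.0, 0.2, 0.2]
width: 0.0937
11.7 [0.54727805 0.0154707  0.2547495 ] [ 3.14055142 -0.01097532  0.01238269] [0.0406823  0.15326162 0.2376571 ] 0.09367572149334912
11.75 [0.54605029 0.01553633 0.25144032] [ 3.1410289  -0.00529968  0.01237326] [ 0.2287979  -0.06966976  0.28017497] 0.09390768731794488
grip 1347 ((0.5916099548339844, 0.08645209670066833), (0.214903324842453, 0.04693421721458435), 56.16215515136719) 0.10632189492722266
disc 3240 ((0.5507415533065796, 0.08407988399267197), (0.218853160738945, 0.23064292967319489), 84.23689270019531) 0.07440469618548662
should 2471 ((0.5561199188232422, 0.0190010666847229), (0.39103585481643677, 0.27814266085624695), 87.27690887451172) 0.029637898285712783
```

View pics/w6.png

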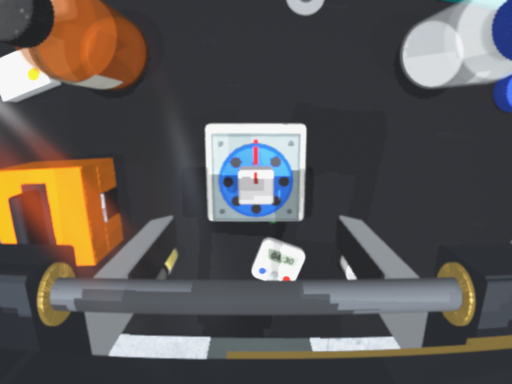

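View pics/s6c.png

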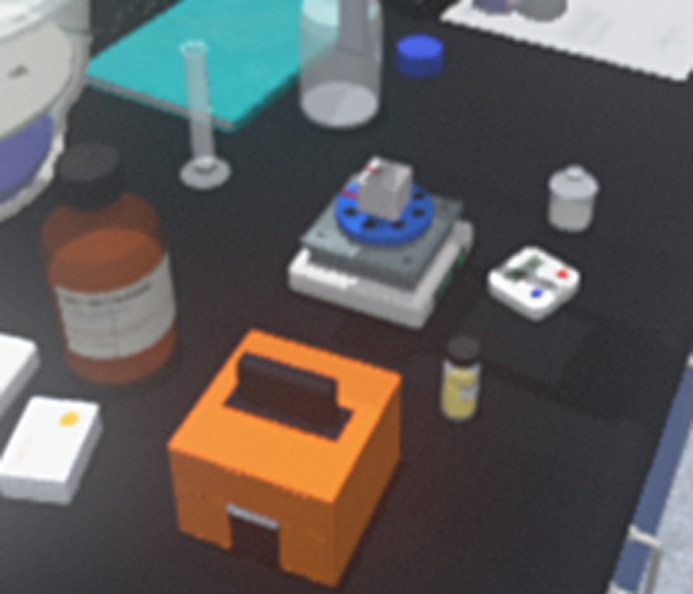

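The rotor is home: disc top measured 0.0744 m (expected 0.074), grip top 0.1063 m (0.106). Now over to the cover.

```bash
python3 -m crank '[[0,0,0,-0.025],[-0.033,-0.248,0,0],[-0.033,-0.248,0,0],[-0.033,-0.248,0,0],[-0.033,-0.248,0,0],[-0.033,-0.248,0,0],[0,0,0,0],[0,0,0,0],[0,0,0,0],[0,0,0,0]]' -1
python3 look.py wrist w7; python3 - <<'E'
from h import *
p,P=load('w7.npz')
for n,lo,hi in(('bar',.115,.13),('top',.08,.095)):
    Q=P[60:250,150:360].reshape(-1,3); Q=Q[(Q[:,2]>lo)&(Q[:,2]<hi)]
    print(n,len(Q),cv2.minAreaRect(Q[:,:2].astype(np.float32)),np.median(Q[:,2]))
E
```

```text
time: 13.05
tool_pos: [0.4996, 0.2604, 0.2487]
ee_rot: [3.141, 0.0, 0.05]
wrist_force: [-0.1, 0.1, 0.4]
width: 0.0941
13.05 [0.49958411 0.26039552 0.24869138] [3.14127293e+00 2.19691634e-04 4.96499990e-02] [-0.12987166  0.13860443  0.38974172] 0.09406305646460081
bar 1200 ((0.5010567307472229, 0.26382553577423096), (0.06898348033428192, 0.015636825934052467), 2.942021131515503) 0.1220429683193216
top 10701 ((0.5004564523696899, 0.2635653018951416), (0.11656437069177628, 0.11681633442640305), 2.8111178874969482) 0.08659686816358958
```

View pics/w7.png

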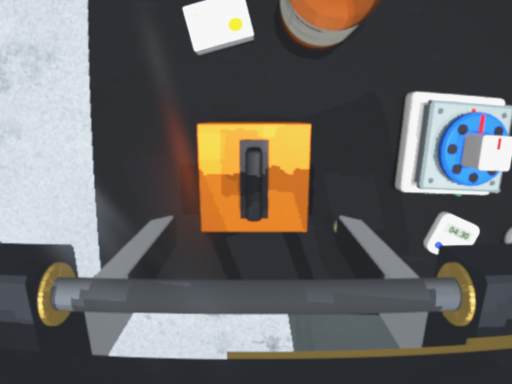

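The cover bar is centred at (0.5008, 0.263) with yaw 0.050; in the picture it is at (254,183), along the tool's x. Descending.

```bash
python3 -m crank '[[0.0065,-0.013,0,0],[0,0,0.2,0],[0,0,0.2,0],[0,0,0.2,0],[0,0,0.1,0],[0,0,0.03,0],[0,0,0.01,0],[0,0,0,0],[0,0,0,0],[0,0,0,0]]' -1
```

```text
time: 14.35
tool_pos: [0.5008, 0.2644, 0.1016]
ee_rot: [-3.141, -0.001, 0.052]
wrist_force: [0.0, -0.6, -0.1]
width: 0.0943
```

```bash
python3 -m crank '[[0,0,0,0],[0,0,0,0],[0,0,0,0],[0,0,0,0],[0,0,0,0],[0,0,0,0],[0,0,0,0],[0,0,0,0],[0,0,0,0],[0,0,0,0]]' 1; python3 look.py wrist w8
```

```text
time: 15.6
tool_pos: [0.5005, 0.264, 0.1008]
ee_rot: [3.141, -0.0, 0.052]
wrist_force: [0.6, -1.3, -0.1]
width: 0.0159
15.6 [0.50046318 0.26396682 0.1008282 ] [ 3.14099695e+00 -1.61879653e-05  5.15391352e-02] [ 0.55878363 -1.28039271 -0.11689216] 0.01593415478878924
```

View pics/w8.png

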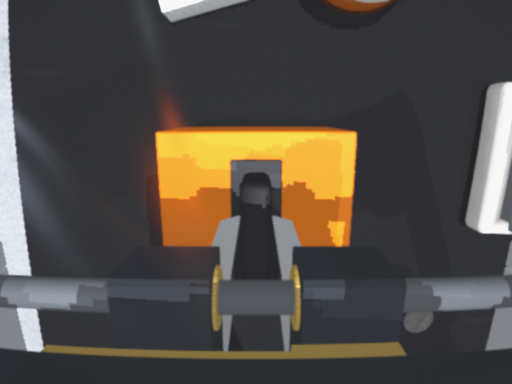

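The bar is gripped: the opening is 15.9 mm and the cover looks square in the picture. I'll lift it and check how the cover sits in the hand.

```bash
python3 -m crank '[[0,0,-0.1,0],[0,0,-0.2,0],[0,0,-0.25,0],[0,0,-0.2,0.012],[0,0,-0.05,0.012],[0,0,0,0],[0,0,0,0],[0,0,0,0],[0,0,0,0],[0,0,0,0]]' 1
python3 look.py wrist w9; python3 - <<'E'
from h import *
from bench import robot
o=robot.get_obs(); t=o['tool_pos'];y=o['ee_rot'][2]
p,P=load('w9.npz')
R=np.array([[np.cos(y),np.sin(y)],[-np.sin(y),np.cos(y)]])
Q=P[80:245,100:420].reshape(-1,3); Q=Q[(Q[:,2]>t[2]-.101+.08)&(Q[:,2]<t[2]-.101+.092)]
L=(Q[:,:2]-t[:2])@R.T
print(np.median(Q[:,2])-t[2],cv2.minAreaRect(L.astype(np.float32)))
k=abs(L[:,1])<.045;print('front',np.percentile(L[k,0],99.7),'sides',np.percentile(L[:,1],[.3,99.7]))
for s in(-.045,-.02,.02,.045):
    j=abs(L[:,1]-s)<.004; print(s,np.percentile(L[j,0],99.5))
A=np.c_[L,np.ones(len(L))];print('tilt',np.linalg.lstsq(A,Q[:,2],rcond=None)[0])
E
```

```text
time: 16.9
tool_pos: [0.5003, 0.2642, 0.2604]
ee_rot: [3.141, 0.001, 0.014]
wrist_force: [-0.8, -0.4, -2.4]
width: 0.0158
16.9 [0.50032486 0.26420487 0.26043616] [3.14125618e+00 6.16081061e-04 1.39384410e-02] [-0.84291913 -0.43332669 -2.40685073] 0.015775364309877332
-0.01444226877748303 ((0.023242279887199402, 0.0004085265100002289), (0.1166590228676796, 0.06942574679851532), 89.9256820678711)
front 0.05760285083136419 sides [-0.05671526  0.05795541]
-0.045 0.0571333940852565
-0.02 0.05755087368845146
0.02 0.05754978874713907
0.045 0.0571677100855181
tilt [-1.27975751e-03 -1.51529286e-04  2.46369217e-01]
```

View pics/w9.png

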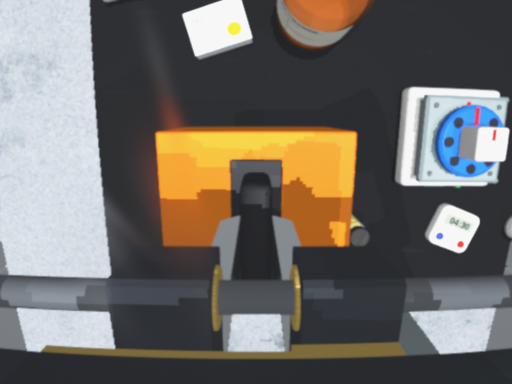

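```bash
python3 -m crank '[[0.042,0.1,0,0],[0.042,0.25,0,0],[0.042,0.25,0,0],[0.042,0.25,0,0],[0.041,0.25,0,0],[0,0.145,0,0],[0,0,0,0],[0,0,0,0],[0,0,0,0],[0,0,0,0]]' 1; python3 look.py wrist w10
```

```text
time: 18.2
tool_pos: [0.5456, 0.0169, 0.2609]
ee_rot: [-3.142, -0.0, 0.016]
wrist_force: [-0.4, 0.3, -3.8]
width: 0.0155
18.2 [0.54564031 0.01685109 0.26094109] [-3.14155650e+00 -1.83514352e-04  1.55702587e-02] [-0.36420432  0.28499206 -3.84423974] 0.015491865807983753
```

View pics/w10.png

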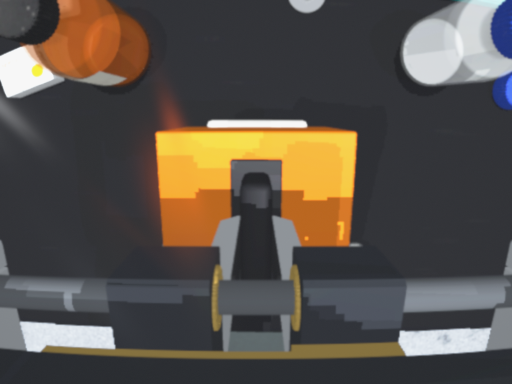

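The white unit edge at (208–307,124) shows centred under the cover at (157–356). I'll trim 1 mm in y and come down to just above the rim.

```bash
python3 -m crank '[[0,0.005,0,0.002],[0,0,0.1,0],[0,0,0.1,0],[0,0,0.1,0],[0,0,0.1,0],[0,0,0.03,0],[0,0,0,0],[0,0,0,0],[0,0,0,0],[0,0,0,0]]' 1; python3 look.py scene s11;  python3 - <<'E'
from h import *
p,_=load('s11.npz');cv2.imwrite('pics/s11c.png',cv2.resize(p[150:330,140:350,::-1],None,fx=3.3,fy=3.3,interpolation=cv2.INTER_CUBIC))
E
```

```text
time: 19.5
tool_pos: [0.546, 0.0148, 0.1755]
ee_rot: [3.141, -0.001, 0.011]
wrist_force: [0.2, -1.0, -3.8]
width: 0.0153
19.5 [0.54598949 0.01482824 0.17550556] [ 3.14141615e+00 -1.16993356e-03  1.07616451e-02] [ 0.19658891 -1.01130938 -3.81592353] 0.015332107022357712
```

View pics/s11c.png

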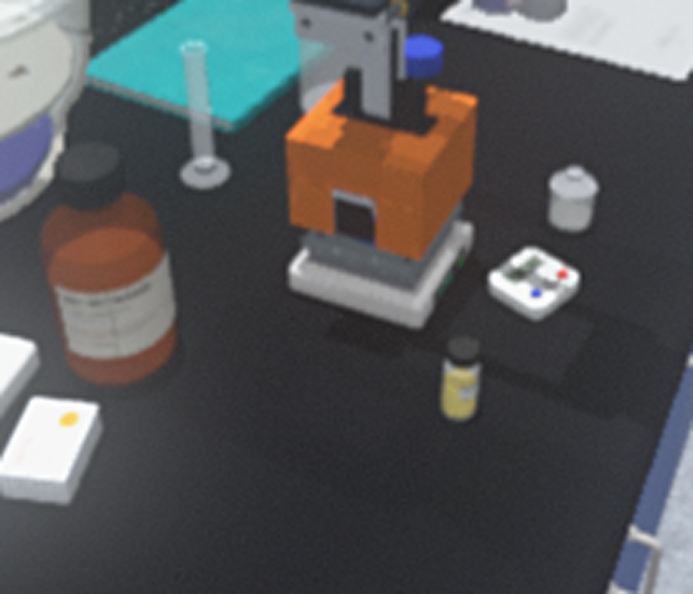

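```bash
python3 -m crank '[[-0.002,-0.004,0,0],[0,0,0.02,0],[0,0,0.02,0],[0,0,0.02,0],[0,0,0.02,0],[0,0,0.01,0],[0,0,0,0],[0,0,0,0],[0,0,0,0],[0,0,0,0]]' 1; python3 -c "
from bench import robot;o=robot.get_obs();print(o['tool_pos'],o['ee_rot'],o['wrist_force'],o['wrist_torque'])"
```

```text
time: 20.8
tool_pos: [0.5454, 0.0157, 0.157]
ee_rot: [3.141, -0.0, 0.011]
wrist_force: [0.8, 0.5, -2.9]
width: 0.0157
[0.54537276 0.01565156 0.15704513] [ 3.14148187e+00 -3.42770130e-04  1.08038296e-02] [ 0.79194851  0.5495339  -2.89390071] [0.03187192 0.02038661 0.00454697]
```

```bash
python3 -m crank '[[0,0,0.01,0],[0,0,0.01,0],[0,0,0.01,0],[0,0,0.01,0],[0,0,0,0],[0,0,0,0],[0,0,0,0],[0,0,0,0],[0,0,0,0],[0,0,0,0]]' 1; python3 -c "
from bench import robot;o=robot.get_obs();print(o['tool_pos'],o['ee_rot'],o['wrist_force'],o['wrist_torque'])"
```

```text
time: 22.05
tool_pos: [0.5453, 0.0157, 0.1489]
ee_rot: [3.142, -0.0, 0.011]
wrist_force: [-0.7, 0.3, -2.9]
width: 0.0161
[0.54528731 0.0156677  0.14888265] [ 3.14150160e+00 -2.50000131e-05  1.08044910e-02] [-0.7010572   0.26431557 -2.89976263] [ 0.00603055 -0.00688481 -0.01937497]
```

The skirt is over the rim with no side load. Now pressing through the clips; the seat is at TCP z of about 0.131.

```bash
python3 -m crank '[[0,0,0.01,0],[0,0,0.01,0],[0,0,0.01,0],[0,0,0.01,0],[0,0,0.01,0],[0,0,0.01,0],[0,0,0.01,0],[0,0,0,0],[0,0,0,0],[0,0,0,0]]' 1; python3 -c "
from bench import robot;o=robot.get_obs();print(o['tool_pos'],o['ee_rot'],o['wrist_force'],o['wrist_torque'])"
```

```text
time: 23.3
tool_pos: [0.5451, 0.0157, 0.1339]
ee_rot: [-3.142, 0.001, 0.011]
wrist_force: [2.1, 0.3, -3.9]
width: 0.0156
[0.54509604 0.01567905 0.13389169] [-3.14151537e+00  1.04699477e-03  1.07882367e-02] [ 2.07392262  0.26757056 -3.927139  ] [ 0.11965714 -0.51408595  0.05997668]
```

```bash
python3 -m crank '[[0,0,0.008,0],[0,0,0.006,0],[0,0,0.005,0],[0,0,0.005,0],[0,0,0,0],[0,0,0,0],[0,0,0,0],[0,0,0,0],[0,0,0,0],[0,0,0,0]]' 1; python3 look.py scene s12; python3 -c "
from bench import robot;o=robot.get_obs();print(o['tool_pos'],o['ee_rot'],o['wrist_force'],o['wrist_torque'])"; python3 - <<'E'
from h import *
p,_=load('s12.npz');cv2.imwrite('pics/s12c.png',cv2.resize(p[150:270,190:330,::-1],None,fx=5,fy=5,interpolation=cv2.INTER_CUBIC))
E
```

```text
time: 24.55
tool_pos: [0.5452, 0.0156, 0.131]
ee_rot: [3.141, -0.0, 0.011]
wrist_force: [-4.4, -0.6, 5.6]
width: 0.0156
24.55 [0.54519222 0.01560592 0.13099962] [ 3.14132067e+00 -3.31710447e-04  1.07988520e-02] [-4.43846177 -0.62945948  5.57140009] 0.015617905638254449
[0.54519974 0.01562884 0.13098317] [ 3.14135313e+00 -3.18660226e-04  1.08271336e-02] [-3.88508619 -0.97808924  5.56269173] [-0.0170746   0.84188124  0.01414216]
```

View pics/s12c.png

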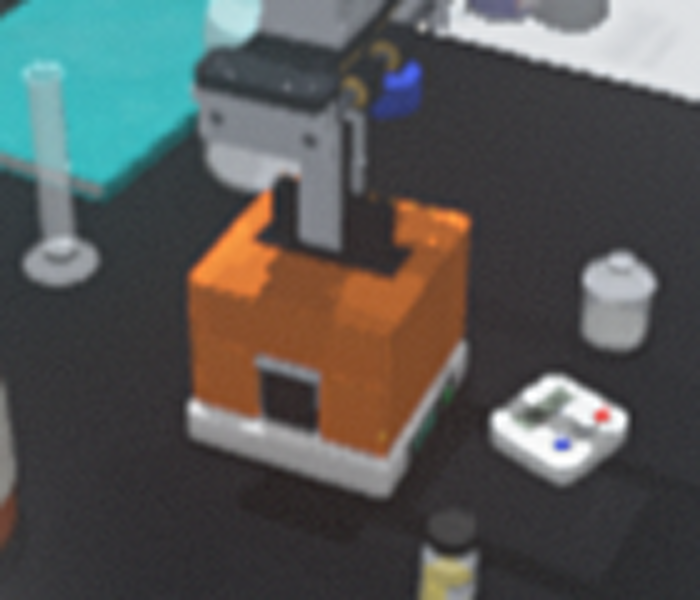

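The cover is on the shoulder and the force is now upward, so it is against the seat. I'll press once more to be sure of the snap, then relax.

```bash
python3 -m crank '[[0,0,0.007,0],[0,0,0.007,0],[0,0,0,0],[0,0,0,0],[0,0,0,0],[0,0,0,0],[0,0,0,0],[0,0,0,0],[0,0,0,0],[0,0,0,0]]' 1; python3 -c "
from bench import robot;o=robot.get_obs();print(o['tool_pos'],o['ee_rot'],o['wrist_force'],o['wrist_torque'])"
```

```text
time: 25.85
tool_pos: [0.5451, 0.0156, 0.1309]
ee_rot: [3.141, -0.002, 0.011]
wrist_force: [-8.0, -0.0, 15.8]
width: 0.016
[0.54510636 0.0155877  0.13088939] [ 3.14110093e+00 -1.53149422e-03  1.08491408e-02] [-8.00861329 -0.04425518 15.83444323] [ 0.09569408  1.60655873 -0.00929212]
```

It holds at 0.1309 (expected 0.1308) while the force rises, which is a hard stop at the seat. Relax, open, lift and inspect.

```bash
python3 -m crank '[[0,0,-0.016,0],[0,0,0,0],[0,0,0,0],[0,0,0,0],[0,0,0,0],[0,0,0,0],[0,0,0,0],[0,0,0,0],[0,0,0,0],[0,0,0,0]]' 1; python3 -m crank '[[0,0,0,0],[0,0,0,0],[0,0,0,0],[0,0,0,0],[0,0,0,0],[0,0,0,0],[0,0,-0.1,0],[0,0,-0.2,0],[0,0,-0.25,0],[0,0,-0.15,0]]' -1;  python3 -m crank '[[-0.1,0,0,0],[-0.1,0,0,0],[0,0,0,0],[0,0,0,0],[0,0,0,0],[0,0,0,0],[0,0,0,0],[0,0,0,0],[0,0,0,0],[0,0,0,0]]' -1
python3 look.py wrist w13; python3 look.py scene s13; python3 look.py top t13; python3 - <<'E'
from h import *
for f,r in (('w13.npz',(150,0,370,240)),('top0.npz',(215,175,280,240)),('t13.npz',(215,175,280,240))):
  p,P=load(f)
  for n,lo,hi in(('bar',.147,.156),('top',.108,.122),('should',.024,.036)):
    Q=P[r[1]:r[3],r[0]:r[2]].reshape(-1,3); Q=Q[(Q[:,2]>lo)&(Q[:,2]<hi)]
    if len(Q)<5: continue
    print(f,n,len(Q),cv2.minAreaRect(Q[:,:2].astype(np.float32)),np.median(Q[:,2]))
p,_=load('s13.npz');cv2.imwrite('pics/s13c.png',cv2.resize(p[150:330,140:350,::-1],None,fx=3.3,fy=3.3,interpolation=cv2.INTER_CUBIC))
E
```

```text
time: 27.1
tool_pos: [0.5456, 0.0157, 0.1307]
ee_rot: [3.142, -0.001, 0.011]
wrist_force: [-1.2, 0.3, 5.5]
width: 0.0157
time: 28.35
tool_pos: [0.5459, 0.0156, 0.2737]
ee_rot: [3.141, -0.004, 0.011]
wrist_force: [-0.6, 0.0, -0.3]
width: 0.0938
time: 29.6
tool_pos: [0.5053, 0.0152, 0.2705]
ee_rot: [3.141, -0.0, 0.011]
wrist_force: [0.9, -0.6, -0.3]
width: 0.0939
29.6 [0.50528726 0.01521955 0.27050599] [ 3.14146775e+00 -1.30268270e-04  1.07818850e-02] [ 0.93096666 -0.60826526 -0.26999193] 0.0939224503124925
29.65 [0.50527068 0.01521343 0.27048735] [ 3.14147601e+00 -6.73457495e-05  1.07822400e-02] [ 0.83234821 -0.61138859  0.87133975] 0.09413410002272797
29.7 [0.50527362 0.01523712 0.27049041] [ 3.14150716e+00 -8.79725561e-05  1.08147526e-02] [-0.09974657 -0.19605821  0.14271935] 0.09394645218722651
w13.npz bar 1356 ((0.5449820160865784, 0.016398509964346886), (0.06840416043996811, 0.015677083283662796), 0.4262763261795044) 0.15207616595657011
w13.npz top 11977 ((0.545403003692627, 0.0164092555642128), (0.11560443043708801, 0.11662590503692627), 0.5592183470726013) 0.11663770777195792
w13.npz should 29 ((0.43189799785614014, 0.00348876416683197), (0.013630514964461327, 0.27702125906944275), 0.22444304823875427) 0.027074854485750754
top0.npz should 363 ((0.5449820756912231, 0.013402771204710007), (0.12594911456108093, 0.12253912538290024), 0.4233262538909912) 0.03016284022016813
t13.npz top 162 ((0.4948998689651489, 0.012880470603704453), (0.01237720251083374, 0.11300424486398697), 0.2070777863264084) 0.1172551237495385
t13.npz should 67 ((0.4867671728134155, 0.014772310853004456), (0.11968739330768585, 0.008071152493357658), 88.16815948486328) 0.02800230805740811
```

View pics/s13c.png

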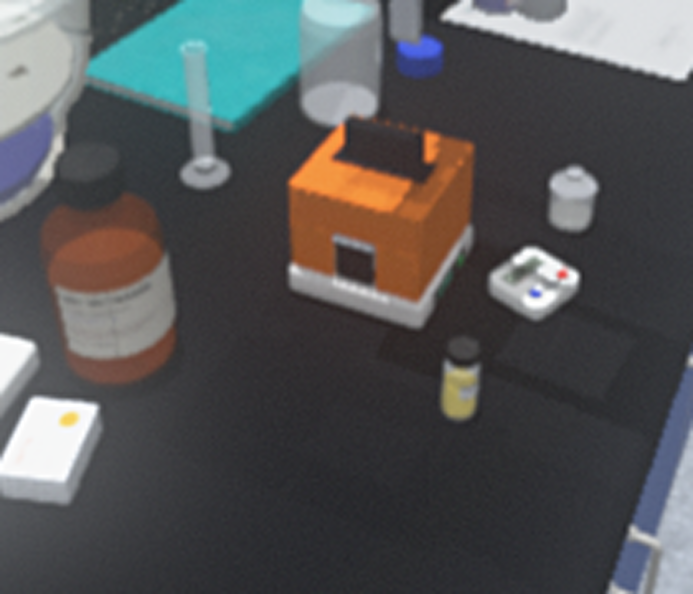

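View pics/w13.png

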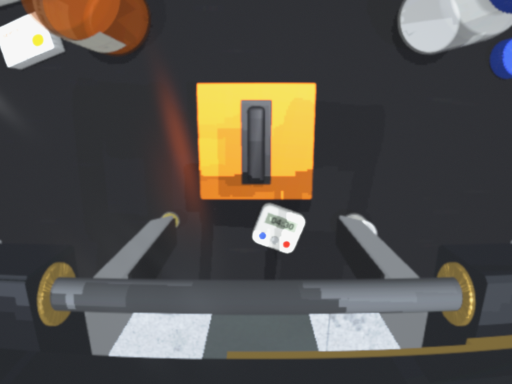

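The cover top is at 0.1166 m (expected 0.116) and centred at (0.5454, 0.0164), against the unit's (0.5455, 0.0164). It is level and the clip on the visible +y face looks flush. The bystanders are where they were, and the gripper is clear.

```bash
python3 -c "
from bench import robot;print(robot.close_job())"
```

```text
the job is handed in; nothing more can be done
None
```

The rotor is home on the spindle with its keyway over the key. The orange cover is pressed down onto the housing shoulder over it. I handed the job in at about 30 s of the 58 s allowed.

- **Rotor:** it went down over the key with no change in the wrist force. After release the disc top measured 74.4 mm (expected 74) and the grip top 106.3 mm (expected 106).
- **Cover:** it stopped hard at the seat, where the force rose from 6 to 16 N with no further travel. Afterwards its top measured 116.6 mm (expected 116). Its centre was within 0.2 mm of the unit's and it was aligned to within about 0.3°.
- **Clips:** I did not measure the clip angles. That both snapped is inferred from the cover sitting below the snap height. The +y clip looked flush in the picture; the −y one was out of view.
- **Bystanders:** none looked moved or tipped in the last pictures, though I did not re-measure their positions.
- **Disagreement between cameras:** the top camera read 2–3 mm lower in y than the wrist camera. I used the wrist camera, and the fits confirmed it.

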